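# Pack the camp kitchen tray

### The arm

A 6-joint arm with a two-finger parallel gripper is mounted at the origin on the work surface. World frame = base frame: x ahead of the robot, y to its left, z up, the work surface at z = 0. Lengths are in m, angles in degrees, forces in N, time in s.
With the tool pointing down it reaches from about 0.35 to 0.875 m from the base axis. Payload 4.2 kg.
Tool frame: the origin (TCP) lies midway between the tips of the shut fingers; the grasp point (between the pads) lies 19 mm behind it (r.pinch_z is the distance from the TCP to the grasp point, in m); z points along the fingers, y is the line along which they close (so a half turn about z gives the same grasp; the last joint's range is limited). The gripper opens to 87 mm and grips with 3 to 60 N. Pads are 19 mm wide; open, the fingers measure 117 mm over their backs; the gripper's body (75 mm by 190 mm) begins 51 mm behind the grasp point.
Start: joints at [-50.271, 22.042, 0.453, 0, -68.411, -14.817], TCP at [0.263, -0.567, 0.189] pointing down, gripper open.
Joint ranges: [-179.83, 179.83], [-69.29, 118.12], [-61.27, 80.66], [-181.25, 117.63], [-171.15, -9.14], [-177.46, 177.46]. Speed limits (degrees/s): [159.86, 159.86, 180, 180, 180, 180].

### API

Orientations are given as a 3x3 rotation matrix whose columns are the frame's x, y, z axes.
In Python, from station import r, imaging, models gives the robot as it stands. The module is installed in compiled form; this text tells all that it offers.
- The arm moves only by the tool apply_moves, never from a script. Its argument "moves" is a list of rows, each a list of 2 entries, a list of its own where there are three numbers: the shift along the tool's x, y, z in m, then the turn about the tool's z in degrees. A call has 1 to 5 rows; each row shifts and turns the commanded pose from where the row before left it, along the tool's axes as they then stand; what a row does not reach is not made up. A row lasts 1/12 s, in which the tool goes at most 41.7 mm and 7.16 degrees, less where a joint would pass 70% of its speed; a pose out of reach is approached as far as the arm can. A call is refused whole if a number of a shift passes 0.0417 or a number of a turn 7.16, either way. A call with a gripper value outside its range is refused whole. "hand" is the finger opening in m, from 0 to 0.087, set as the call begins (left out, the last holds). The fingers move at their own pace and stop on an object; the grip force is fixed at half the most. Time passes only in rows, so rows that do not move let the fingers close. It gives the time, the measured TCP pose, the force, the opening and the grip force at its end, in the units of the state.
- r.sense(): the state, without advancing time (a new reading comes with each control period).
- imaging.capture(name): name is "scene" or "top"; returns a dict with "frame" (384x512x3 uint8, blue, green, red), "intrinsics" (3x3 intrinsics, pixels), "eye" and "orientation" of the camera in the world. Camera axes: x right, y down, z forward; pixel columns grow to the right and rows downward; lengths in m; the calibration is good to about 2 mm. A picture is of the moment at which its call begins. There is no depth.
- r.finish_job(): hands the job in; it is judged then, once.
Trained networks look in a picture, given as the dict that the camera call returned (one of the last four; its "shot" number tells which), for a name from the list of things; names that differ only in an ending like _2 or _b are one class to them, and where a whole thing is asked for, a point or a joint stands for the part that bears it (a point fixed in the world has none). Each returns a list of dicts, best first, with "confidence" (0 to 1); they miss things now and then, are a little off and sometimes report something else, mostly with a low value. They report only what shows in the picture. A call takes as long as a camera call. They do not tell look-alikes from the thing itself.
- models.cut_out(picture, target): "region" (384x512 bool, what is visible of it) and "extent" ([left, top, width, height] as shares, 0 to 1, of the picture: columns of its width, rows of its height, round what is visible of it).
- models.place_of(picture, target): "at" ([column, row] as shares, 0 to 1, of the picture: columns of its width, rows of its height: a listed point, or the origin of a listed thing).
The state is a dict: "time_s": time; "joints": joint angles; "joint_velocities": joint speeds; "effort": joint torques, N m; "tcp_pos": TCP position; "ee_rot": TCP orientation; "wrist_force": force on the tool from outside, world axes, zero at the start; "moment": the same for the moment, N m; "gripper_width": opening from 0.0 (shut) to 1.0 (fully open); "gripper_force": force on a finger pad.
Only numpy, scipy, OpenCV 4.12 (cv2) and the standard library are available. Lean on these libraries where they do the work, as an engineer would, in place of code of your own. Each camera call takes 0.05 s, during which the arm holds its last target. There are 200 camera calls.

### The job

Pack the camp kit into the tray: lay the spoon flat, bowl up, in the long trough, stand the spice shaker upright in the round well and the little stove upright in the square well. Set each one down on the floor of its place rather than dropping it, and leave the wrench, the jar of screws, the pot and the plate where they are.

Things in the scene. Friction and masses are not known exactly. Their poses are not given: they have to be found in the camera images.
- spoon: Stainless spoon lying flat, bowl up, 139 mm long. Origin on its underside at mid-length, under the handle; x along it to the bowl, z up. Flat handle 12 mm wide, 5 mm thick, x = -70 to +36 mm (18 mm wide at the tail, x below -40 mm), on the board; round bowl 38 mm across, 11 mm high, centred at x = +50 mm. 60 g, centre of mass within 20 mm of the origin: pinch the handle there.
- shaker: Spice shaker: upright hard white plastic cylinder, 44 mm diameter, 88 mm tall, straight-sided up to 78 mm, grey band at 65 mm, bevelled narrowing top with seven small black holes. Origin at the centre of its underside, z up. About 90 g.
- stove: Compact metal backpacking stove standing upright, 63 mm tall: round base 40 mm across, 18 mm high; thin stem; round burner head 48 mm across, 44 to 62 mm up (dark disc, three thin spokes on top): grip this. A small wire valve handle at 34 mm height reaches 25 mm from the axis. Origin: centre of its underside, z up. 100 g.
- trough_insert: Insert with the long trough, for the spoon. Fixed grey block, 80 (x) by 175 (y) by 34 mm high, one of three side by side along x, 82 mm apart, in a 22 mm high aluminium tray; their order varies. Origin: centre of its underside, 4 mm above the board; z up. Trough 70 (x) by 163 mm (y), 20 mm deep, centred; its floor is 14 mm above the origin.
- round_insert: Insert with the round well, for the shaker. Fixed grey block, 80 (x) by 175 (y) by 34 mm high, one of three side by side along x, 82 mm apart, in a 22 mm high aluminium tray; their order varies. Origin: centre of its underside, 4 mm above the board; z up. Well 64 mm across, 28 mm deep, centred; its floor is 6 mm above the origin.
- square_insert: Insert with the square well, for the stove. Fixed grey block, 80 (x) by 175 (y) by 34 mm high, one of three side by side along x, 82 mm apart, in a 22 mm high aluminium tray; their order varies. Origin: centre of its underside, 4 mm above the board; z up. Well 64 by 64 mm, 28 mm deep, centred, sides along x and y; its floor is 6 mm above the origin.
- wrench: Steel combination wrench, 150 mm long, up to 38 mm wide, 8 mm thick, lying flat: a forked open jaw at one end (+x) and a ring at the other. Looks a little like the spoon; garage tool, not camp kit. Origin at its middle on the underside, x along it, z up.
- screw_jar: Squat white plastic jar of screws, 66 mm tall, body 58 mm diameter, plain flat ribbed lid 66 mm across over the ribs, no holes. Looks a little like the shaker; not camp kit. Origin at the centre of its underside, z up.
- pot: Red anodized pot, 120 mm diameter, with aluminium clip-on lid 125 mm across and black knob, 99 mm tall overall, folded wire handle on its side. Bystander. Origin at the centre of its underside, z up.
- plate: Small green enamel plate, 140 mm diameter, 18 mm high, lying on the board. Bystander. Origin at the centre of its underside, z up.
Things that resemble listed ones, but are neither listed nor needed, are in the scene too. Leave any red look-alike of the stove alone.

How it is judged:
By the outcome, as a careful person would: the job done as asked, in the order asked, and still so for the second after the job is handed in, with the robot touching nothing.
It also fails if it takes over 88 s, if anything falls off the work surface, if the arm or the gripper's body presses on something with over 40 N, if the wrist force passes 120 N, or if a joint passes its speed limit or range.

## Working session

There is one attempt and no reset: what is moved stays moved. The work goes in short steps, Python scripts to look and compute and a tool call to move; the robot and the scene stay as the last step left them, time stands still between calls to the robot, and variables do not carry over. Pictures are saved under pics/ and viewed, at most 14 in all, crops included, and the job is handed in when it is done.

Besides the shell and the picture viewer there is one more tool, called after "Call:" as a command line: name --argument value ..., lists and objects as JSON in quotes. apply_moves: Moves the arm, as the interface text tells. Its arguments: {"type":"object","properties":{"moves":{"type":"array"},"hand":{"type":"number"}},"required":["moves"]}

```bash
mkdir -p pics; cat > h.py <<'E'
import numpy as np, cv2
from station import r, imaging, models
def ray(p,uv):
    K=np.array(p["intrinsics"]);R=np.array(p["orientation"]);d=R@np.linalg.solve(K,[uv[0],uv[1],1.]);return np.array(p["eye"]),d/np.linalg.norm(d)
def onz(p,uv,z):
    e,d=ray(p,uv);return e+d*(z-e[2])/d[2]
def tri(rs):
    A=np.zeros((3,3));b=np.zeros(3)
    for e,d in rs:
        M=np.eye(3)-np.outer(d,d);A+=M;b+=M@e
    X=np.linalg.solve(A,b);return X,[round(1e3*float(np.linalg.norm(np.cross(X-e,d))),1) for e,d in rs]
def proj(p,X):
    K=np.array(p["intrinsics"]);R=np.array(p["orientation"]);c=K@(R.T@(np.array(X)-np.array(p["eye"])));return c[:2]/c[2]
E
python3 - <<'E'
from h import *
np.set_printoptions(precision=4,suppress=True)
P={}
for n in("scene","top"):
    p=P[n]=imaging.capture(n);cv2.imwrite(f"pics/{n}0.png",cv2.resize(p["frame"],(800,600),interpolation=cv2.INTER_CUBIC))
    print(n,np.array(p["eye"]),np.array(p["orientation"]).tolist(),np.array(p["intrinsics"])[0])
names="spoon shaker stove trough_insert round_insert square_insert wrench screw_jar".split()
for t in names:
    for n in P:
        for m in models.place_of(P[n],t)[:4]:
            uv=np.array(m["at"])*[512,384];print(t,n,uv.round(1),round(m["confidence"],2),onz(P[n],uv,0.)[:2])
s=r.sense();print(s["tcp_pos"],s["ee_rot"],s["time_s"],r.pinch_z)
E
```

```text
scene [ 1.1939 -0.0502  0.8723] [[0.0045177700238795354, 0.7778860375980862, -0.6283891328340744], [0.9999897553375708, -0.003690941340493456, 0.0026203381319805014], [-0.00028102298164061105, -0.6283945332845994, -0.7778947432423708]] [384.9403   0.     257.0431]
top [ 0.4885 -0.0274  1.0292] [[-0.004212967632281747, -0.9991885060583162, 0.040057212392775], [-0.9999228436396984, 0.003741190300458947, -0.011845263299531138], [0.011685789285658634, -0.04010402543493973, -0.9991271738235754]] [361.1143   0.     253.2478]
spoon scene [352.3 179.7] 0.79 [0.4255 0.2407]
spoon top [151.3 229.4] 0.74 [0.4151 0.2494]
spoon top [ 89.4 196.8] 0.2 [0.508 0.425]
shaker scene [368.2 229. ] 0.74 [0.6047 0.2553]
shaker scene [171.3 227. ] 0.24 [ 0.5955 -0.2824]
shaker top [152.  164.4] 0.59 [0.5997 0.2487]
shaker top [151.1 226.8] 0.33 [0.4224 0.2501]
stove scene [176.5 255.5] 0.89 [ 0.6849 -0.2569]
stove scene [198.8 202.6] 0.68 [ 0.511  -0.2148]
stove scene [174.2 225.4] 0.66 [ 0.5903 -0.2753]
stove scene [422.5 203.5] 0.32 [0.5173 0.4276]
stove top [312.  191.8] 0.77 [ 0.5197 -0.2075]
stove top 
[... 171 characters left out ...]
0.56 [0.5767 0.0337]
round_insert scene [294.5 239.8] 0.8 [0.6384 0.0521]
round_insert top [221.9 145.7] 0.75 [0.6529 0.0496]
round_insert top [327.3 227.3] 0.41 [ 0.4185 -0.2501]
square_insert scene [280.6 198.7] 0.73 [0.4977 0.021 ]
square_insert top [233.1 202. ] 0.95 [0.4916 0.0178]
square_insert top [391.8 148. ] 0.5 [ 0.645  -0.4389]
wrench scene [421.9 207.8] 0.7 [0.5328 0.4216]
wrench top [ 90. 200.] 0.68 [0.499  0.4232]
wrench top [222.4 145.3] 0.36 [0.654  0.0481]
screw_jar scene [192.1 178.6] 0.7 [ 0.4187 -0.2435]
screw_jar top [327.8 227. ] 0.91 [ 0.4194 -0.2514]
[ 0.2633 -0.5668  0.1886] [[-0.907  -0.4212  0.    ]
 [-0.4212  0.907   0.    ]
 [-0.      0.     -1.    ]] 0.9 0.0187
```

View pics/scene0.png

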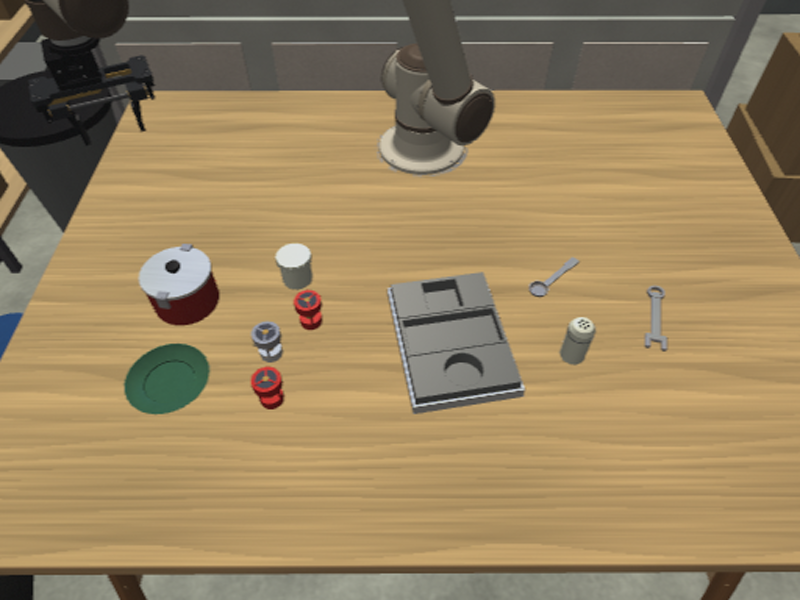

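View pics/top0.png

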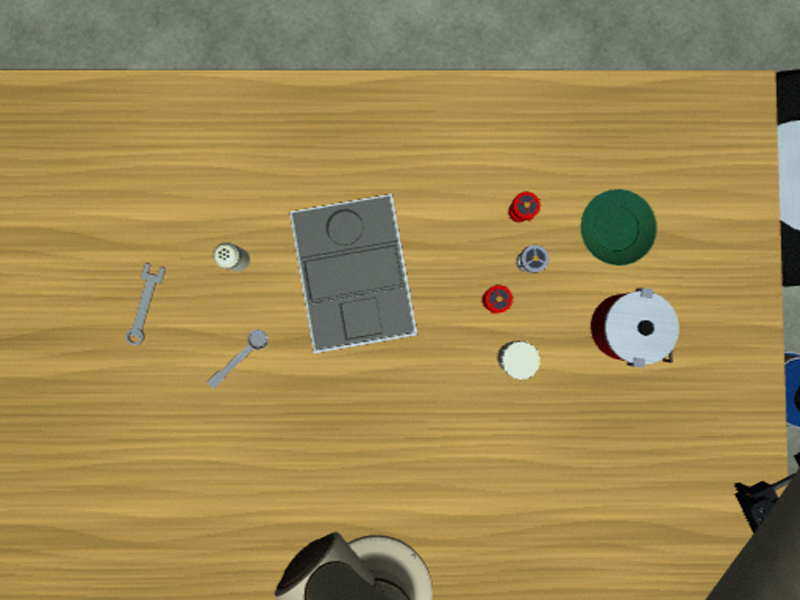

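The scene view (800x600 pixels) shows:
- Three stove-shaped things: red at (308,308), grey at (267,340) and red at (267,386). Only the grey one is the stove, since red look-alikes are to be left alone.
- The spoon at (553,278) has a bowl. The wrench at (656,318) has a forked jaw.
- The shaker at (577,340) has holes in its top. The jar at (295,265) is squat and plain.
- The tray runs square, trough, round from near to far, and is turned by roughly 8°.

Next is an enlarged montage to confirm these, and mask measurements.

```bash
cat > m.py <<'E'
from h import *
np.set_printoptions(precision=4,suppress=True)
P={n:imaging.capture(n) for n in("scene","top")}
S,T=P["scene"],P["top"]
def crop(p,u,v,w,h,W,H): return cv2.resize(p["frame"][v:v+h,u:u+w],(W,H),interpolation=cv2.INTER_CUBIC)
a=np.hstack([crop(S,155,175,60,90,200,300),crop(S,330,155,100,75,400,300),crop(T,310,115,40,60,200,300)])
b=np.hstack([crop(S,240,165,100,100,300,300),crop(T,180,120,92,110,250,300),crop(T,125,150,60,72,250,300)])
cv2.imwrite("pics/crop1.png",np.vstack([a,b]))
M={}
for t in("spoon","shaker","stove","wrench"):
  for n in P:
    for m in models.cut_out(P[n],t)[:4]:
        R=np.array(m["region"]).astype(np.uint8);mm=cv2.moments(R,True);c=np.array([mm["m10"],mm["m01"]])/mm["m00"]
        pts=np.argwhere(R)[:,::-1].astype(float);w,V=np.linalg.eigh(np.cov(pts.T))
        col=P[n]["frame"][R>0].mean(0)
        e=np.array(m["extent"])*[512,384,512,384]
        print(t,n,round(m["confidence"],2),"c",c,"bgr",col.round(0),"ext",e.round(1),"area",R.sum())
        if t=="spoon":
            w3=np.array([onz(P[n],q,.004)[:2] for q in pts]);cc=w3.mean(0);U=np.linalg.svd(w3-cc,full_matrices=False)[2][0]
            s=(w3-cc)@U;print("  axis",U,"c",cc,"range",s.min(),s.max(),"ends",cc+U*s.min(),cc+U*s.max())
E
python3 m.py
```

```text
spoon scene 0.52 c [352.0457 178.8985] bgr [138. 137. 138.] ext [338.  166.5  30.1  24.7] area 197
  axis [ 0.6683 -0.7439] c [0.4253 0.2395] range -0.08023238115038224 0.05297050926301861 ends [0.3717 0.2992] [0.4607 0.2001]
spoon top 0.51 c [153.8932 227.4103] bgr [148. 142. 134.] ext [132.1 213.1  36.5  34.6] area 234
  axis [-0.7007  0.7134] c [0.4209 0.241 ] range -0.05838395625180486 0.0759328717222761 ends [0.4619 0.1994] [0.3677 0.2952]
shaker scene 0.74 c [369.3347 217.5259] bgr [112. 126. 128.] ext [363.8 201.5  17.8  30.2] area 502
shaker top 0.76 c [147.8944 163.972 ] bgr [137. 158. 151.] ext [135.9 154.7  23.8  21.6] area 322
stove scene 0.88 c [171.4141 217.9349] bgr [118. 115. 116.] ext [161.7 206.8  17.   23. ] area 384
stove scene 0.67 c [171.8668 247.3505] bgr [ 54.  58. 132.] ext [162.4 234.3  17.3  27.2] area 428
stove scene 0.64 c [197.6994 197.8324] bgr [ 54.  58. 133.] ext [191.1 187.1  15.5  22.7] area 346
stove top 0.7 c [335.3663 131.7436] bgr [ 31.  35. 131.] ext [329.9 125.1  15.4  16.1] area 273
stove top 0.64 c [318.2403 190.8295] bgr [ 35.  39. 131.] ext [307.7 182.9  23.6  18. ] area 258
stove top 0.59 c [341.1359 165.2578] bgr [115. 110. 105.] ext [329.9 156.4  20.5  14.7] area 287
wrench scene 0.7 c [419.7323 203.6226] bgr [136. 141. 143.] ext [414.8 186.3  14.2  38.3] area 310
wrench top 0.78 c [ 92.2828 193.6452] bgr [135. 138. 133.] ext [ 79.6 170.3  26.3  54.6] area 389
```

View pics/crop1.png

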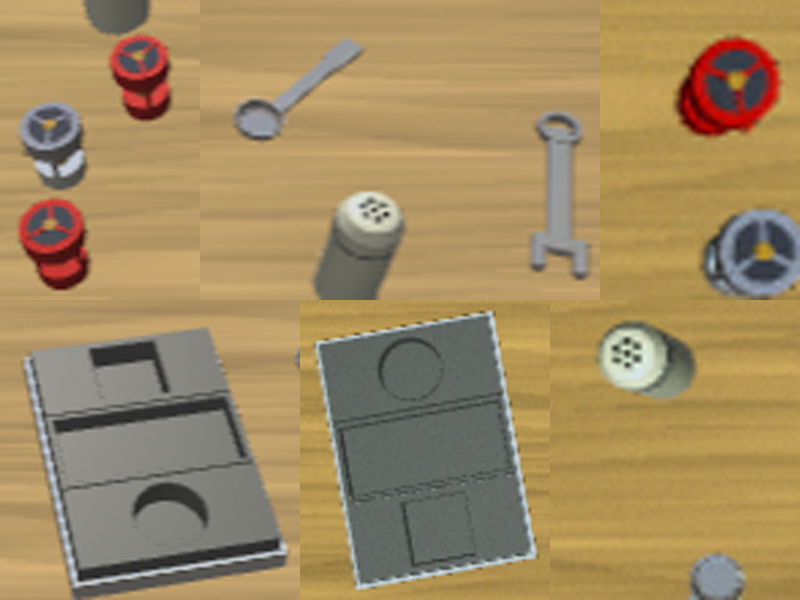

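The crops confirm it. The grey stove sits between two red ones, the shaker has holes, the spoon has a bowl, and the wrench is forked. Now I'll triangulate and fit the tray.

```bash
cat > m2.py <<'E'
from h import *
np.set_printoptions(precision=4,suppress=True)
S,T=imaging.capture("scene"),imaging.capture("top")
for n,a,b in(("shaker top",(373.5,207.3),(143.7,162.5)),("stove hub",(170,212.8),(342.8,165.4)),("bowl",(344.7,185),(165.3,216.7)),("round rim",(296.7,238.3),(220.9,145.7)),("square rim",(283.3,187.7),(231.5,204))):
    print(n,*tri([ray(S,a),ray(T,b)]))
# tray: low-saturation blob in top view
hsv=cv2.cvtColor(T["frame"],cv2.COLOR_BGR2HSV);g=((hsv[...,1]<60)).astype(np.uint8);g[:, :175]=0;g[:,275:]=0;g[:110]=0;g[240:]=0
g=cv2.morphologyEx(g,cv2.MORPH_OPEN,np.ones((3,3)));n,l,st,_=cv2.connectedComponentsWithStats(g);k=1+st[1:,4].argmax()
pts=np.argwhere(l==k)[:,::-1].astype(float)
W=np.array([onz(T,q,.022)[:2] for q in pts]).astype(np.float32)
c,sz,an=cv2.minAreaRect(W*1000);print("tray",np.array(c)/1e3,sz,an)
box=cv2.boxPoints((c,sz,an))/1e3;e=[box[1]-box[0],box[2]-box[1]];e=max(e,key=np.linalg.norm);e=e/np.linalg.norm(e);e*=np.sign(e[0]);yaw=np.arctan2(e[1],e[0]);print("yaw",np.degrees(yaw))
c=np.array(c)/1e3;R=np.array([[np.cos(yaw),-np.sin(yaw)],[np.sin(yaw),np.cos(yaw)]])
O=[cv2.resize(p["frame"][v:v+110,u:u+110],(400,400),interpolation=cv2.INTER_CUBIC) for p,u,v in((S,235,160),(T,170,120))]
def poly(P2,z,col):
    for p,u,v,im in((S,235,160,O[0]),(T,170,120,O[1])):
        q=np.array([(proj(p,[*(c+R@np.array(x)),z])-[u,v]+.5)*400/110 for x in P2]);cv2.polylines(im,[q.round().astype(int)],True,col,1)
rect=lambda x,a,b:[(x-a,-b),(x+a,-b),(x+a,b),(x-a,b)]
poly(rect(-.082,.032,.032),.038,(0,0,255));poly(rect(0,.035,.0815),.038,(0,255,0));t=np.linspace(0,6.28,40)
poly([(.082+.032*np.cos(x),.032*np.sin(x)) for x in t],.038,(255,0,255))
cv2.imwrite("pics/ov1.png",np.hstack(O))
for n,x in(("square",-.082),("trough",0),("round",.082)):print(n,c+R@[x,0])
E
python3 m2.py
```

```text
shaker top [0.5957 0.2494 0.0856] [1.9, 1.9]
stove hub [ 0.5891 -0.2793  0.0572] [2.4, 2.4]
bowl [0.4511 0.2109 0.0052] [2.0, 2.0]
round rim [0.6492 0.053  0.0241] [2.4, 2.4]
square rim [0.4862 0.0241 0.0357] [3.4, 3.4]
tray [0.5687 0.0378] (257.9102478027344, 187.32066345214844) 9.905878067016602
yaw 9.905877
square [0.4879 0.0237]
trough [0.5687 0.0378]
round [0.6495 0.052 ]
```

View pics/ov1.png

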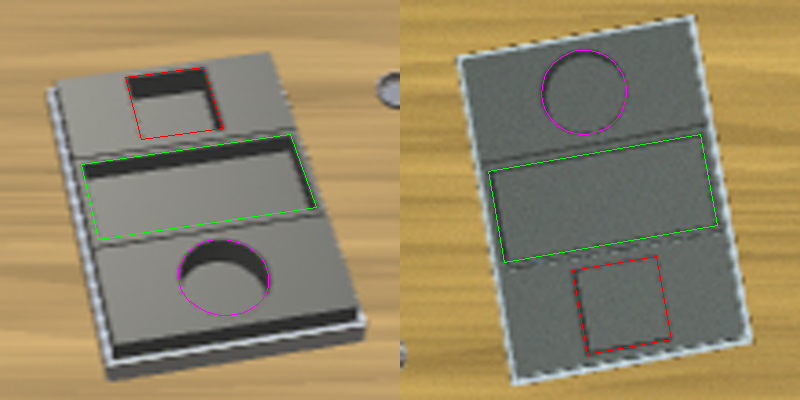

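The fit lands on the rims in both views. Pixel positions within the overlay: square well (175,103), trough (200,187), round well (224,277). The rim plane at z = 38 mm agrees. The shaker top measures 86 mm (expected 88), the stove hub 57 mm (expected about 62) and the spoon bowl 5 mm, all plausible. Next I'll fly toward the spoon.

Call:
apply_moves --moves '[[[-0.0324, 0.0254, 0], 0], [[-0.0324, 0.0254, 0], 0], [[-0.0324, 0.0254, 0], 0], [[-0.0324, 0.0254, 0], 0], [[-0.0324, 0.0254, 0], 0]]'

```text
time_s: 1.92
tcp_pos: [0.3571, -0.3818, 0.1887]
ee_rot: [[-0.907, -0.421, 0.0], [-0.421, 0.907, -0.0], [-0.0, -0.0, -1.0]]
wrist_force: [1.2, -0.1, 0.3]
gripper_width: 0.998
gripper_force: 0.0
```

Call:
apply_moves --moves '[[[-0.0324, 0.0254, 0], 0], [[-0.0324, 0.0254, 0], 0], [[-0.0324, 0.0254, 0], 0], [[-0.0324, 0.0254, 0], 0], [[-0.0324, 0.0254, 0], 0]]'

```text
time_s: 2.33
tcp_pos: [0.4507, -0.198, 0.189]
ee_rot: [[-0.907, -0.421, 0.001], [-0.421, 0.907, -0.0], [-0.001, -0.001, -1.0]]
wrist_force: [0.7, -0.0, -0.1]
gripper_width: 0.999
gripper_force: 0.0
```

Call:
apply_moves --moves '[[[-0.0105, 0.0279, 0.003], 0], [[-0.0105, 0.0279, 0.003], 0], [[-0.0105, 0.0279, 0.003], 0], [[-0.0105, 0.0279, 0.003], 0], [[-0.0105, 0.0279, 0.003], 0]]'

```text
time_s: 2.75
tcp_pos: [0.4388, -0.0499, 0.1737]
ee_rot: [[-0.907, -0.421, 0.001], [-0.421, 0.907, 0.0], [-0.001, -0.0, -1.0]]
wrist_force: [0.3, 0.6, -0.3]
gripper_width: 1.002
gripper_force: 0.0
```

Call:
apply_moves --moves '[[[-0.0105, 0.0279, 0.003], 0], [[-0.0105, 0.0279, 0.003], 0], [[-0.0105, 0.0279, 0.003], 0], [[-0.0105, 0.0279, 0.003], 0], [[-0.0105, 0.0279, 0.003], 0]]'

```text
time_s: 3.17
tcp_pos: [0.4276, 0.0988, 0.1588]
ee_rot: [[-0.907, -0.421, 0.001], [-0.421, 0.907, 0.0], [-0.001, 0.0, -1.0]]
wrist_force: [0.8, 0.1, 0.2]
gripper_width: 0.999
gripper_force: 0.0
```

Call:
apply_moves --moves '[[[-0.0105, 0.0279, 0.003], 0], [[-0.0105, 0.0279, 0.003], 0], [[-0.0105, 0.0279, 0.003], 0], [[-0.0105, 0.0279, 0.003], 0], [[-0.0105, 0.0279, 0.003], 0]]'

```text
time_s: 3.58
tcp_pos: [0.4164, 0.2475, 0.1437]
ee_rot: [[-0.907, -0.422, 0.001], [-0.422, 0.907, 0.001], [-0.001, 0.0, -1.0]]
wrist_force: [0.1, -0.3, 0.1]
gripper_width: 1.003
gripper_force: 0.0
```

Call:
apply_moves --moves '[[[0, 0, 0], -6.75], [[0, 0, 0], -6.75], [[0, 0, 0], -6.75], [[0, 0, 0], -6.75], [[0, 0, 0], -6.75]]'

```text
time_s: 4.0
tcp_pos: [0.4167, 0.2461, 0.1436]
ee_rot: [[-0.515, -0.857, 0.0], [-0.857, 0.515, 0.0], [-0.0, -0.0, -1.0]]
wrist_force: [0.1, 0.2, 0.6]
gripper_width: 0.999
gripper_force: 0.0
```

Call:
apply_moves --moves '[[[0, 0, 0], -6.75], [[0, 0, 0], -6.75], [[0, 0, 0], -6.75], [[0, 0, 0], -6.75], [[0, 0, 0], -6.75]]'

```text
time_s: 4.42
tcp_pos: [0.4168, 0.246, 0.1437]
ee_rot: [[0.048, -0.999, 0.0], [-0.999, -0.048, 0.0], [-0.0, -0.0, -1.0]]
wrist_force: [-0.0, -0.6, 1.2]
gripper_width: 0.999
gripper_force: 0.0
```

Call:
apply_moves --moves '[[[0, 0, 0], -6.75], [[0, 0, 0], -6.75], [[0, 0, 0], -6.75], [[0, 0, 0], -6.75], [[0, 0, 0], -6.75]]'

```text
time_s: 4.83
tcp_pos: [0.4168, 0.246, 0.1437]
ee_rot: [[0.595, -0.804, 0.0], [-0.804, -0.595, 0.0], [-0.0, -0.0, -1.0]]
wrist_force: [-0.8, 0.3, 0.4]
gripper_width: 1.0
gripper_force: 0.0
```

Call:
apply_moves --moves '[[[0, 0, 0], -6.75], [[0, 0, 0], 0]]'

```text
time_s: 5.0
tcp_pos: [0.4168, 0.246, 0.1437]
ee_rot: [[0.682, -0.731, 0.0], [-0.731, -0.682, 0.0], [0.0, -0.0, -1.0]]
wrist_force: [0.6, 0.3, -0.8]
gripper_width: 1.003
gripper_force: 0.0
```

Call:
apply_moves --moves '[[[0, 0, 0.03], 0], [[0, 0, 0.03], 0], [[0, 0, 0.03], 0], [[0, 0, 0.02], 0], [[0, 0, 0.015], 0]]' --hand 0.06

```text
time_s: 5.42
tcp_pos: [0.4159, 0.245, 0.0166]
ee_rot: [[0.678, -0.735, -0.002], [-0.735, -0.678, -0.002], [0.0, 0.003, -1.0]]
wrist_force: [0.1, -0.3, 0.3]
gripper_width: 0.73
gripper_force: 0.0
```

Call:
apply_moves --moves '[[[0, 0, 0.008], 0], [[0, 0, 0.0062], 0], [[0, 0, 0], 0], [[0, 0, 0], 0]]'

```text
time_s: 5.75
tcp_pos: [0.4172, 0.2464, 0.0049]
ee_rot: [[0.68, -0.733, 0.001], [-0.733, -0.68, 0.001], [0.0, -0.001, -1.0]]
wrist_force: [0.8, 0.2, 0.2]
gripper_width: 0.686
gripper_force: 0.0
```

```bash
python3 - <<'E'
from h import *
o=[]
for n,u,v in(("scene",325,150),("top",120,190)):
    p=imaging.capture(n);o.append(cv2.resize(p["frame"][v:v+60,u:u+60],(400,400),interpolation=cv2.INTER_CUBIC))
cv2.imwrite("pics/g1.png",np.hstack(o));print(r.sense()["tcp_pos"])
E
```

```text
[0.41739668 0.24664389 0.00536833]
```

View pics/g1.png

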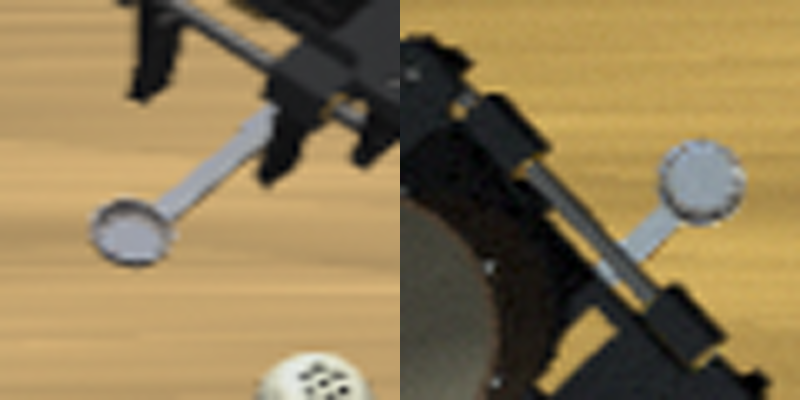

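The spoon handle lies between the fingers: the bowl is at (130,232) on the left half and (700,182) on the right. I'll lower a little more and close.

Call:
apply_moves --moves '[[[0, 0, 0.003], 0], [[0, 0, 0], 0], [[0, 0, 0], 0]]'

```text
time_s: 6.1
tcp_pos: [0.4168, 0.246, 0.0016]
ee_rot: [[0.681, -0.732, 0.0], [-0.732, -0.681, 0.0], [-0.0, -0.001, -1.0]]
wrist_force: [0.3, -0.3, 0.3]
gripper_width: 0.689
gripper_force: 0.0
```

Call:
apply_moves --moves '[[[0, 0, 0], 0], [[0, 0, 0], 0], [[0, 0, 0], 0], [[0, 0, 0], 0], [[0, 0, 0], 0]]' --hand 0

```text
time_s: 6.52
tcp_pos: [0.4167, 0.2459, 0.0014]
ee_rot: [[0.681, -0.732, 0.0], [-0.732, -0.681, 0.0], [0.0, -0.0, -1.0]]
wrist_force: [0.0, 0.1, -0.1]
gripper_width: 0.397
gripper_force: 0.0
```

Call:
apply_moves --moves '[[[0, 0, 0], 0], [[0, 0, 0], 0], [[0, 0, 0], 0], [[0, 0, 0], 0], [[0, 0, 0], 0]]'

```text
time_s: 6.93
tcp_pos: [0.4167, 0.246, 0.0013]
ee_rot: [[0.681, -0.732, -0.0], [-0.732, -0.681, 0.0], [-0.0, -0.0, -1.0]]
wrist_force: [-0.3, 0.8, 1.1]
gripper_width: 0.04
gripper_force: 0.0
```

Call:
apply_moves --moves '[[[0, 0, -0.01], 0], [[0, 0, -0.02], 0], [[0, 0, -0.03], 0], [[0, 0, -0.03], 0], [[0, 0, 0], 0]]'

```text
time_s: 7.35
tcp_pos: [0.4201, 0.2489, 0.097]
ee_rot: [[0.682, -0.731, 0.009], [-0.731, -0.682, 0.008], [0.0, -0.012, -1.0]]
wrist_force: [0.6, 1.1, -0.6]
gripper_width: 0.004
gripper_force: 0.0
```

The gripper shut empty, so I'll look.

```bash
python3 - <<'E'
from h import *
o=[]
for n,u,v in(("scene",325,150),("top",120,190)):
    p=imaging.capture(n);o.append(cv2.resize(p["frame"][v:v+60,u:u+60],(400,400),interpolation=cv2.INTER_CUBIC))
    for m in models.cut_out(p,"spoon")[:1]:
        R=np.array(m["region"]);pts=np.argwhere(R)[:,::-1];w3=np.array([onz(p,q,.004)[:2] for q in pts]);cc=w3.mean(0);U=np.linalg.svd(w3-cc,full_matrices=False)[2][0];U*=np.sign(U[0]);s=(w3-cc)@U;print(n,m["confidence"],cc,U,s.min(),s.max())
cv2.imwrite("pics/g2.png",np.hstack(o))
E
```

```text
scene 0.7 [0.41933544 0.24715247] [ 0.6664042  -0.74559067] -0.07398916990278968 0.06045708176491932
top 0.66 [0.43884535 0.22167927] [ 0.70104629 -0.71311577] -0.04516142843817414 0.0300929632163762
```

View pics/g2.png

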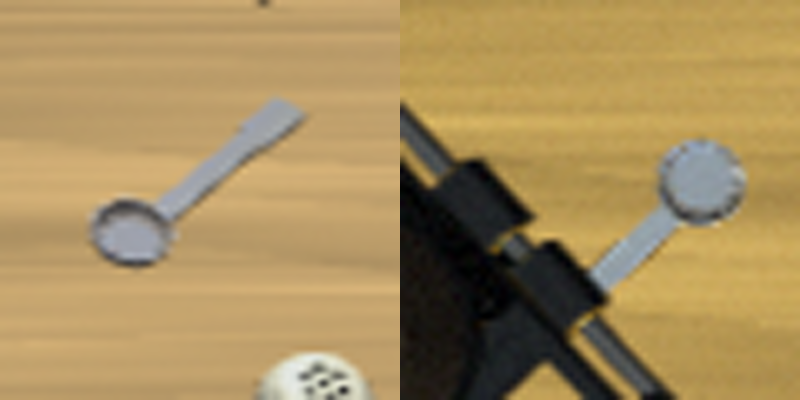

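```bash
python3 - <<'E'
from h import *
s=r.sense();t=np.array(s["tcp_pos"]);R=np.array(s["ee_rot"]);print(t,s["gripper_width"])
S=imaging.capture("scene");T=imaging.capture("top")
for h in(0,.02,.05,.08):
    X=t-R[:,2]*h;print(h,"scene",proj(S,X).round(1),"top",proj(T,X).round(1))
o=[]
for p,u,v in((S,325,110),(T,100,180)):
    im=cv2.resize(p["frame"][v:v+80,u:u+80],(400,400),interpolation=cv2.INTER_CUBIC)
    for h,c in((0,(0,0,255)),(.05,(0,255,0))):
        q=(proj(p,t-R[:,2]*h)-[u,v]+.5)*5;cv2.circle(im,tuple(int(x) for x in q),4,c,1)
    for c,z in(((255,0,255),.1),):
        for d in(-.03,.03):
            q=(proj(p,t+R[:,1]*d)-[u,v]+.5)*5;cv2.circle(im,tuple(int(x) for x in q),4,c,1)
    o.append(im)
g=cv2.imread("pics/g1.png")
for i,(p,u,v) in enumerate(((S,325,150),(T,120,190))):
    for d in(-.03,0,.03):
        X=np.array([.4174,.2466,.0054])+R[:,1]*d
        q=(proj(p,X)-[u,v]+.5)*400/60+[400*i,0];cv2.circle(g,tuple(int(x) for x in q),4,(0,255,0),1)
        
cv2.imwrite("pics/g3.png",cv2.resize(np.vstack([np.hstack(o),g]),(600,600)))
E
```

```text
[0.41603659 0.24536361 0.09061707] 0.0017043556522462905
0 scene [359.5 156.2] top [143.4 231.6]
0.02 scene [361.  151.1] top [141.1 232.2]
0.05 scene [363.3 143.3] top [137.4 233.2]
0.08 scene [365.7 135.1] top [133.4 234.2]
```

View pics/g3.png

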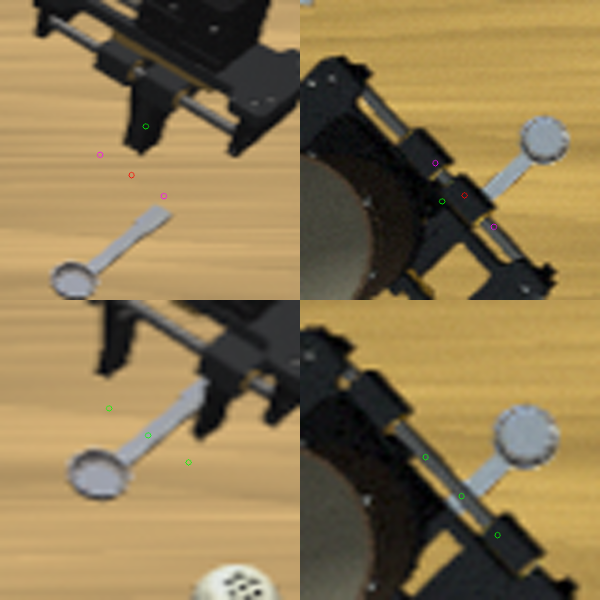

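The picture shows the shut finger tips at (140,152), while the reported TCP projects to (131,175). That is about 6 pixels, or 25 mm, too low. The open-finger picture shows the same. So the true tips stand about 25 mm above the reported TCP, with x and y about right. I'll go down by feel, watching the force.

Call:
apply_moves --moves '[[[0, 0, 0.03], 0], [[0, 0, 0.03], 0], [[0, 0, 0.02], 0], [[0, 0, 0.01], 0], [[0, 0, 0.006], 0]]' --hand 0.045

```text
time_s: 8.07
tcp_pos: [0.4153, 0.2444, -0.0073]
ee_rot: [[0.681, -0.733, -0.004], [-0.733, -0.681, -0.004], [0.001, 0.006, -1.0]]
wrist_force: [-0.3, -0.7, 0.3]
gripper_width: 0.297
gripper_force: 0.0
```

Call:
apply_moves --moves '[[[0, 0, 0.003], 0], [[0, 0, 0.002], 0], [[0, 0, 0], 0], [[0, 0, 0], 0]]'

```text
time_s: 8.4
tcp_pos: [0.4171, 0.2463, -0.0091]
ee_rot: [[0.681, -0.732, 0.001], [-0.732, -0.681, 0.001], [-0.0, -0.001, -1.0]]
wrist_force: [0.8, -0.4, -0.1]
gripper_width: 0.505
gripper_force: 0.0
```

```bash
cat > look.py <<'E'
from h import *
import sys
# crop of both cameras round a world point, with the tcp (red) and 25 mm above it (green) marked
name,x,y,z,w=sys.argv[1],*map(float,sys.argv[2:6]);w=int(w)
s=r.sense();t=np.array(s["tcp_pos"]);R=np.array(s["ee_rot"]);print(t.round(4),np.array(s["wrist_force"]).round(1),round(s["gripper_width"],3),round(s["gripper_force"],1),round(s["time_s"],2),np.array(s["joints"]).round(1))
o=[]
for n in("scene","top"):
    p=imaging.capture(n);u,v=(proj(p,[x,y,z])-w/2).astype(int);u=min(max(u,0),512-w);v=min(max(v,0),384-w)
    im=cv2.resize(p["frame"][v:v+w,u:u+w],(400,400),interpolation=cv2.INTER_CUBIC);print(n,"crop origin",u,v,"scale",400/w)
    for h,c in((0,(0,0,255)),(.025,(0,255,0))):
        for d in(-.5,.5):
            q=(proj(p,t-R[:,2]*h+R[:,1]*d*.087*s["gripper_width"])-[u,v]+.5)*400/w;cv2.circle(im,tuple(int(a) for a in q),3,c,1)
    o.append(im)
cv2.imwrite(f"pics/{name}.png",np.hstack(o))
E
python3 look.py g4 .42 .245 .02 60
```

```text
[ 0.4171  0.2463 -0.0091] [ 0.8 -0.4 -0.1] 0.505 0.0 8.4 [ 49.8  23.  -32.9   0.  -34.   -6.9]
scene crop origin 324 143 scale 6.666666666666667
top crop origin 120 198 scale 6.666666666666667
```

View pics/g4.png

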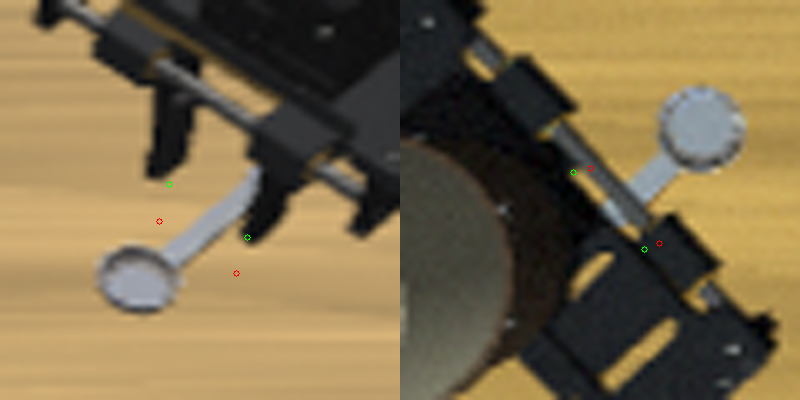

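The tips are near the green marks, 25 mm above the reported TCP, and the handle is between them: right tip (250,240), left tip (155,175). The reported z of -9 mm with no contact confirms the offset. I'll keep going down in small steps.

Call:
apply_moves --moves '[[[0, 0, 0.004], 0], [[0, 0, 0.004], 0], [[0, 0, 0], 0], [[0, 0, 0], 0]]'

```text
time_s: 8.83
tcp_pos: [0.4165, 0.2457, -0.0179]
ee_rot: [[0.681, -0.732, -0.0], [-0.732, -0.681, -0.001], [0.0, 0.001, -1.0]]
wrist_force: [-0.1, -0.2, -0.9]
gripper_width: 0.517
gripper_force: 0.0
```

Call:
apply_moves --moves '[[[0, 0, 0.002], 0], [[0, 0, 0], 0], [[0, 0, 0], 0]]'

```text
time_s: 9.08
tcp_pos: [0.4167, 0.2459, -0.0198]
ee_rot: [[0.681, -0.732, -0.0], [-0.732, -0.681, -0.0], [0.0, 0.0, -1.0]]
wrist_force: [0.3, 0.5, 0.2]
gripper_width: 0.518
gripper_force: 0.0
```

Call:
apply_moves --moves '[[[0, 0, 0.001], 0], [[0, 0, 0], 0], [[0, 0, 0], 0]]'

```text
time_s: 9.33
tcp_pos: [0.4167, 0.2459, -0.0207]
ee_rot: [[0.681, -0.732, -0.0], [-0.732, -0.681, -0.0], [-0.0, 0.0, -1.0]]
wrist_force: [-0.8, -0.3, 0.9]
gripper_width: 0.521
gripper_force: 0.0
```

Call:
apply_moves --moves '[[[0, 0, 0.001], 0], [[0, 0, 0], 0], [[0, 0, 0], 0]]'

```text
time_s: 9.58
tcp_pos: [0.4166, 0.2459, -0.0217]
ee_rot: [[0.681, -0.732, -0.0], [-0.732, -0.681, -0.0], [0.0, 0.0, -1.0]]
wrist_force: [0.6, -0.6, 0.6]
gripper_width: 0.516
gripper_force: 0.0
```

Call:
apply_moves --moves '[[[0, 0, 0.001], 0], [[0, 0, 0], 0], [[0, 0, 0], 0]]'

```text
time_s: 9.83
tcp_pos: [0.4167, 0.2459, -0.0227]
ee_rot: [[0.681, -0.732, -0.0], [-0.732, -0.681, -0.0], [0.0, 0.0, -1.0]]
wrist_force: [1.3, -0.5, -0.7]
gripper_width: 0.512
gripper_force: 0.0
```

Call:
apply_moves --moves '[[[0, 0, 0.001], 0], [[0, 0, 0], 0], [[0, 0, 0], 0]]'

```text
time_s: 10.08
tcp_pos: [0.4167, 0.2459, -0.0237]
ee_rot: [[0.681, -0.732, -0.0], [-0.732, -0.681, -0.0], [0.0, 0.0, -1.0]]
wrist_force: [0.1, 0.1, -0.3]
gripper_width: 0.513
gripper_force: 0.0
```

Call:
apply_moves --moves '[[[0, 0, 0.001], 0], [[0, 0, 0], 0], [[0, 0, 0], 0]]'

```text
time_s: 10.33
tcp_pos: [0.4167, 0.2459, -0.0247]
ee_rot: [[0.681, -0.732, -0.0], [-0.732, -0.681, -0.0], [0.0, 0.0, -1.0]]
wrist_force: [0.2, -0.1, -0.1]
gripper_width: 0.518
gripper_force: 0.0
```

Call:
apply_moves --moves '[[[0, 0, 0.001], 0], [[0, 0, 0], 0], [[0, 0, 0], 0]]'

```text
time_s: 10.58
tcp_pos: [0.4167, 0.2459, -0.0257]
ee_rot: [[0.681, -0.732, -0.0], [-0.732, -0.681, -0.0], [0.0, 0.0, -1.0]]
wrist_force: [-1.1, 0.7, 1.0]
gripper_width: 0.513
gripper_force: 0.0
```

Call:
apply_moves --moves '[[[0, 0, 0.001], 0], [[0, 0, 0], 0], [[0, 0, 0], 0]]'

```text
time_s: 10.83
tcp_pos: [0.4167, 0.2459, -0.0267]
ee_rot: [[0.681, -0.732, -0.0], [-0.732, -0.681, -0.0], [0.0, 0.0, -1.0]]
wrist_force: [0.7, 0.1, -0.2]
gripper_width: 0.514
gripper_force: 0.0
```

Call:
apply_moves --moves '[[[0, 0, 0.001], 0], [[0, 0, 0], 0], [[0, 0, 0], 0]]'

```text
time_s: 11.08
tcp_pos: [0.4167, 0.2459, -0.0277]
ee_rot: [[0.681, -0.732, -0.0], [-0.732, -0.681, -0.0], [-0.0, 0.0, -1.0]]
wrist_force: [-0.2, -0.8, 0.5]
gripper_width: 0.516
gripper_force: 0.0
```

Call:
apply_moves --moves '[[[0, 0, 0.001], 0], [[0, 0, 0], 0], [[0, 0, 0], 0]]'

```text
time_s: 11.33
tcp_pos: [0.4167, 0.2459, -0.0287]
ee_rot: [[0.681, -0.732, -0.0], [-0.732, -0.681, -0.0], [0.0, 0.0, -1.0]]
wrist_force: [0.5, 0.3, -0.1]
gripper_width: 0.519
gripper_force: 0.0
```

```bash
python3 look.py g5 .42 .245 .01 45
```

```text
[ 0.4167  0.2459 -0.0287] [ 0.5  0.3 -0.1] 0.519 0.0 11.33 [ 49.8  25.  -33.9  -0.  -31.2  -6.9]
scene crop origin 331 153 scale 8.88888888888889
top crop origin 129 205 scale 8.88888888888889
```

View pics/g5.png

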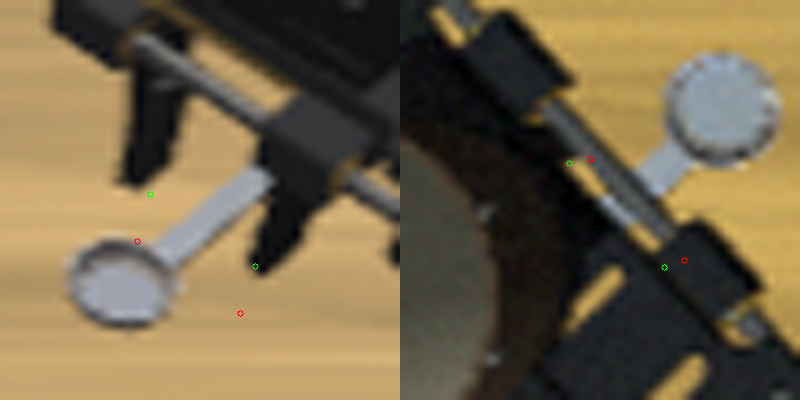

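The left tip at (130,185) and right tip at (258,272) are close to board level, with the handle still between them. I'll feel for the board a little further.

Call:
apply_moves --moves '[[[0, 0, 0.001], 0], [[0, 0, 0], 0], [[0, 0, 0], 0]]'

```text
time_s: 11.68
tcp_pos: [0.4167, 0.2459, -0.0297]
ee_rot: [[0.681, -0.732, -0.0], [-0.732, -0.681, -0.0], [0.0, 0.0, -1.0]]
wrist_force: [1.1, -0.2, 0.4]
gripper_width: 0.517
gripper_force: 0.0
```

Call:
apply_moves --moves '[[[0, 0, 0.001], 0], [[0, 0, 0], 0], [[0, 0, 0], 0]]'

```text
time_s: 11.93
tcp_pos: [0.4167, 0.2459, -0.0307]
ee_rot: [[0.681, -0.732, -0.0], [-0.732, -0.681, -0.0], [0.0, 0.0, -1.0]]
wrist_force: [-0.3, -0.1, 0.7]
gripper_width: 0.523
gripper_force: 0.0
```

Call:
apply_moves --moves '[[[0, 0, 0], 0], [[0, 0, 0], 0], [[0, 0, 0], 0], [[0, 0, 0], 0], [[0, 0, 0], 0]]' --hand 0

```text
time_s: 12.35
tcp_pos: [0.4167, 0.2459, -0.0306]
ee_rot: [[0.681, -0.732, -0.0], [-0.732, -0.681, 0.0], [-0.0, 0.0, -1.0]]
wrist_force: [-0.5, 0.0, 1.0]
gripper_width: 0.223
gripper_force: 0.0
```

Call:
apply_moves --moves '[[[0, 0, 0], 0], [[0, 0, 0], 0], [[0, 0, 0], 0], [[0, 0, 0], 0], [[0, 0, 0], 0]]'

```text
time_s: 12.77
tcp_pos: [0.4168, 0.246, -0.0306]
ee_rot: [[0.681, -0.732, 0.0], [-0.732, -0.681, 0.0], [0.0, -0.0, -1.0]]
wrist_force: [0.2, 0.2, 0.3]
gripper_width: 0.118
gripper_force: 30.0
```

The spoon is gripped: about 10 mm opening at 30 N. The spoon rests on the board with the reported z at -0.0306. Now I'll lift and check.

Call:
apply_moves --moves '[[[0, 0, -0.01], 0], [[0, 0, -0.02], 0], [[0, 0, -0.03], 0], [[0, 0, -0.03], 0], [[0, 0, -0.03], 0]]'

```text
time_s: 13.18
tcp_pos: [0.4162, 0.2454, 0.0903]
ee_rot: [[0.681, -0.732, -0.001], [-0.732, -0.681, -0.001], [-0.0, 0.001, -1.0]]
wrist_force: [0.8, 1.1, 0.3]
gripper_width: 0.119
gripper_force: 30.0
```

Call:
apply_moves --moves '[[[0, 0, 0], 6.66], [[0, 0, 0], 6.66], [[0, 0, 0], 6.66], [[0, 0, 0], 6.66], [[0, 0, 0], 6.66]]'

```text
time_s: 13.6
tcp_pos: [0.4164, 0.2457, 0.0892]
ee_rot: [[0.161, -0.987, -0.0], [-0.987, -0.161, -0.0], [0.0, 0.0, -1.0]]
wrist_force: [0.4, 0.6, 0.3]
gripper_width: 0.118
gripper_force: 30.0
```

Call:
apply_moves --moves '[[[0, 0, 0], 0], [[0, 0, 0], 0], [[0, 0, 0], 0]]'

```text
time_s: 13.85
tcp_pos: [0.4166, 0.2458, 0.0892]
ee_rot: [[0.169, -0.986, -0.0], [-0.986, -0.169, -0.0], [0.0, 0.0, -1.0]]
wrist_force: [0.7, 0.1, 0.1]
gripper_width: 0.121
gripper_force: 30.0
```

```bash
python3 - <<'E'
from h import *
s=r.sense();t=np.array(s["tcp_pos"]);R=np.array(s["ee_rot"]);print(t,R[:,:2].T,s["gripper_width"],s["gripper_force"])
h=.0306
for n in("scene","top"):
    p=imaging.capture(n)
    for m in models.cut_out(p,"spoon")[:1]:
        Q=np.array(m["region"]);pts=np.argwhere(Q)[:,::-1];z=t[2]+h+.004
        w3=np.array([onz(p,q,z)[:2] for q in pts]);cc=w3.mean(0);U=np.linalg.svd(w3-cc,full_matrices=False)[2][0];U*=np.sign(-U[1]);a=(w3-cc)@U;print(n,round(m["confidence"],2),cc,U,cc+U*a.min(),cc+U*a.max())
print("to trough, tool axes:",R.T@(np.array([.5687,.0378,t[2]])-t))
E
```

```text
[0.41659365 0.24580085 0.08922307] [[ 1.69369311e-01 -9.85552638e-01  1.86595582e-04]
 [-9.85552628e-01 -1.69369258e-01  2.69143122e-04]] 0.12109080703792191 29.999809563159943
scene 0.72 [0.42185556 0.20801717] [ 0.07007582 -0.99754167] [0.41962436 0.23977871] [0.42349396 0.18469417]
top 0.53 [0.4235245  0.20492166] [ 0.17555622 -0.98446941] [0.41521376 0.25152593] [0.42808189 0.17936515]
to trough, tool axes: [ 2.30757935e-01 -1.14679859e-01  1.21931168e-05]
```

The spoon hangs level along the tool x axis, and its bowl end matches the expected 69 mm. Carry it over the trough.

Call:
apply_moves --moves '[[[0.0288, -0.0143, 0], 0], [[0.0288, -0.0143, 0], 0], [[0.0288, -0.0143, 0], 0], [[0.0288, -0.0143, 0], 0]]'

```text
time_s: 14.38
tcp_pos: [0.493, 0.141, 0.0894]
ee_rot: [[0.169, -0.986, 0.0], [-0.986, -0.169, 0.0], [-0.0, -0.0, -1.0]]
wrist_force: [0.6, 0.3, -1.2]
gripper_width: 0.124
gripper_force: 30.0
```

Call:
apply_moves --moves '[[[0.0288, -0.0143, 0], 0], [[0.0288, -0.0143, 0], 0], [[0.0288, -0.0143, 0], 0], [[0.0288, -0.0143, 0], 0], [[0, 0, 0], 0]]'

```text
time_s: 14.8
tcp_pos: [0.5707, 0.0342, 0.089]
ee_rot: [[0.163, -0.987, 0.001], [-0.987, -0.163, -0.001], [0.001, -0.001, -1.0]]
wrist_force: [0.6, 0.2, -0.9]
gripper_width: 0.121
gripper_force: 30.0
```

Call:
apply_moves --moves '[[[0, 0, 0.03], 0], [[0, 0, 0.02], 0], [[0, 0, 0.01], 0], [[0, 0, 0], 0], [[0, 0, 0], 0]]'

```text
time_s: 15.22
tcp_pos: [0.5681, 0.0381, 0.0294]
ee_rot: [[0.168, -0.986, -0.0], [-0.986, -0.168, -0.001], [0.001, 0.0, -1.0]]
wrist_force: [0.6, 0.2, -0.2]
gripper_width: 0.123
gripper_force: 30.0
```

```bash
python3 look.py g6 .5687 .0378 .04 80
```

```text
[0.5681 0.0381 0.0294] [ 0.6  0.2 -0.2] 0.123 30.0 15.22 [ 20.2  26.1 -18.9   0.  -45.  -10.5]
scene crop origin 248 169 scale 5.0
top crop origin 185 133 scale 5.0
```

View pics/g6.png

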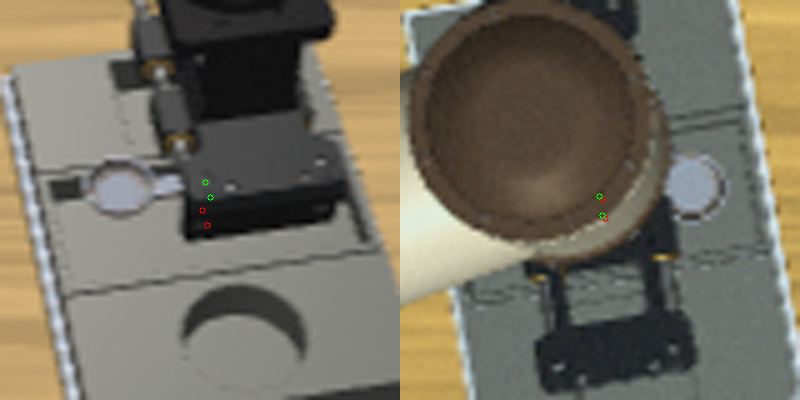

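The spoon is over the trough with its bowl at (118,187) on the left half and (695,187) on the right, inside the trough walls. Lower it by feel toward the expected z of -0.0126.

Call:
apply_moves --moves '[[[0, 0, 0.015], 0], [[0, 0, 0.012], 0], [[0, 0, 0.008], 0], [[0, 0, 0], 0], [[0, 0, 0], 0]]'

```text
time_s: 15.73
tcp_pos: [0.5684, 0.0381, -0.0051]
ee_rot: [[0.168, -0.986, 0.001], [-0.986, -0.168, -0.0], [0.0, -0.001, -1.0]]
wrist_force: [0.5, -0.4, -0.1]
gripper_width: 0.126
gripper_force: 30.0
```

Call:
apply_moves --moves '[[[0, 0, 0.003], 0], [[0, 0, 0.001], 0], [[0, 0, 0], 0], [[0, 0, 0], 0]]'

```text
time_s: 16.07
tcp_pos: [0.5682, 0.0379, -0.0093]
ee_rot: [[0.167, -0.986, 0.001], [-0.986, -0.167, 0.0], [-0.0, -0.001, -1.0]]
wrist_force: [0.2, -0.3, -0.2]
gripper_width: 0.12
gripper_force: 30.0
```

Call:
apply_moves --moves '[[[0, 0, 0.001], 0], [[0, 0, 0], 0], [[0, 0, 0], 0]]'

```text
time_s: 16.32
tcp_pos: [0.568, 0.0379, -0.0106]
ee_rot: [[0.167, -0.986, 0.0], [-0.986, -0.167, 0.0], [-0.0, -0.0, -1.0]]
wrist_force: [-0.0, 0.0, -0.0]
gripper_width: 0.119
gripper_force: 30.0
```

Call:
apply_moves --moves '[[[0, 0, 0.001], 0], [[0, 0, 0], 0], [[0, 0, 0], 0]]'

```text
time_s: 16.57
tcp_pos: [0.5679, 0.0378, -0.0117]
ee_rot: [[0.167, -0.986, -0.0], [-0.986, -0.167, -0.0], [0.0, 0.0, -1.0]]
wrist_force: [0.9, -0.4, -1.0]
gripper_width: 0.122
gripper_force: 30.0
```

Call:
apply_moves --moves '[[[0, 0, 0.001], 0], [[0, 0, 0], 0], [[0, 0, 0], 0]]'

```text
time_s: 16.82
tcp_pos: [0.5681, 0.0379, -0.0126]
ee_rot: [[0.167, -0.986, 0.0], [-0.986, -0.167, -0.0], [0.0, -0.0, -1.0]]
wrist_force: [0.9, -0.2, -1.2]
gripper_width: 0.117
gripper_force: 30.0
```

Call:
apply_moves --moves '[[[0, 0, 0.0005], 0], [[0, 0, 0], 0], [[0, 0, 0], 0]]'

```text
time_s: 17.07
tcp_pos: [0.5681, 0.0379, -0.0127]
ee_rot: [[0.167, -0.986, 0.0], [-0.986, -0.167, 0.0], [0.0, -0.0, -1.0]]
wrist_force: [-0.4, 0.1, 4.0]
gripper_width: 0.117
gripper_force: 30.0
```

Call:
apply_moves --moves '[[[0, 0, 0.0005], 0], [[0, 0, 0], 0], [[0, 0, 0], 0]]'

```text
time_s: 17.32
tcp_pos: [0.5682, 0.0379, -0.0127]
ee_rot: [[0.167, -0.986, 0.001], [-0.986, -0.167, -0.0], [0.0, -0.001, -1.0]]
wrist_force: [-2.1, -0.5, 7.3]
gripper_width: 0.126
gripper_force: 30.0
```

Contact at z = -0.0127 as predicted, so the offset is constant. Release with a small opening and rise.

Call:
apply_moves --moves '[[[0, 0, 0], 0], [[0, 0, 0], 0], [[0, 0, 0], 0], [[0, 0, 0], 0], [[0, 0, 0], 0]]' --hand 0.028

```text
time_s: 17.73
tcp_pos: [0.5678, 0.0378, -0.014]
ee_rot: [[0.167, -0.986, -0.001], [-0.986, -0.167, -0.0], [0.0, 0.001, -1.0]]
wrist_force: [0.3, -0.3, -0.4]
gripper_width: 0.311
gripper_force: 0.0
```

Call:
apply_moves --moves '[[[0, 0, -0.005], 0], [[0, 0, -0.015], 0], [[0, 0, -0.03], 0], [[0, 0, -0.03], 0], [[0, 0, -0.03], 0]]'

```text
time_s: 18.15
tcp_pos: [0.5676, 0.0377, 0.0976]
ee_rot: [[0.167, -0.986, -0.001], [-0.986, -0.167, -0.0], [0.0, 0.001, -1.0]]
wrist_force: [0.9, 0.7, 0.0]
gripper_width: 0.321
gripper_force: 0.0
```

```bash
python3 - <<'E'
from h import *
s=r.sense();t=np.array(s["tcp_pos"]);R=np.array(s["ee_rot"]);print(t,R[:,:2].T,s["gripper_width"],s["joints"])
print("to shaker:",R.T@(np.array([.5957,.2494,t[2]])-t))
E
```

```text
[0.56764489 0.03772866 0.09759278] [[ 1.67018673e-01 -9.85953703e-01  2.41735412e-04]
 [-9.85953437e-01 -1.67018428e-01  8.15618938e-04]] 0.3207106738354541 [ 2.01193494e+01  2.13428317e+01 -1.47900190e+01  6.30855416e-03
 -5.39156229e+01 -1.05085491e+01]
to shaker: [-2.04012412e-01 -6.30140430e-02 -1.00712508e-04]
```

Call:
apply_moves --moves '[[[-0.034, -0.0105, 0], 0], [[-0.034, -0.0105, 0], 0], [[-0.034, -0.0105, 0], 0], [[-0.034, -0.0105, 0], 0], [[-0.034, -0.0105, 0], 0]]' --hand 0.08

```text
time_s: 18.57
tcp_pos: [0.5913, 0.2158, 0.0969]
ee_rot: [[0.167, -0.986, 0.0], [-0.986, -0.167, 0.0], [-0.0, -0.0, -1.0]]
wrist_force: [0.7, -0.2, -0.4]
gripper_width: 0.619
gripper_force: 0.0
```

Call:
apply_moves --moves '[[[-0.034, -0.0105, 0], 0], [[0, 0, 0], 0], [[0, 0, 0], 0], [[0, 0, 0], 0]]'

```text
time_s: 18.9
tcp_pos: [0.5955, 0.2492, 0.0961]
ee_rot: [[0.167, -0.986, -0.001], [-0.986, -0.167, -0.001], [0.0, 0.001, -1.0]]
wrist_force: [0.3, -0.3, -0.2]
gripper_width: 0.886
gripper_force: 0.0
```

```bash
python3 - <<'E'
from h import *
S=imaging.capture("scene");T=imaging.capture("top");o=[]
for p,(u,v,w,h) in((S,(240,150,160,120)),(T,(130,130,160,120))):o.append(cv2.resize(p["frame"][v:v+h,u:u+w],(400,300),interpolation=cv2.INTER_CUBIC))
cv2.imwrite("pics/g7.png",np.hstack(o));s=r.sense();print(s["tcp_pos"],s["gripper_width"])
E
```

```text
[0.59576123 0.24824568 0.09639645] 0.9093760628837415
```

View pics/g7.png

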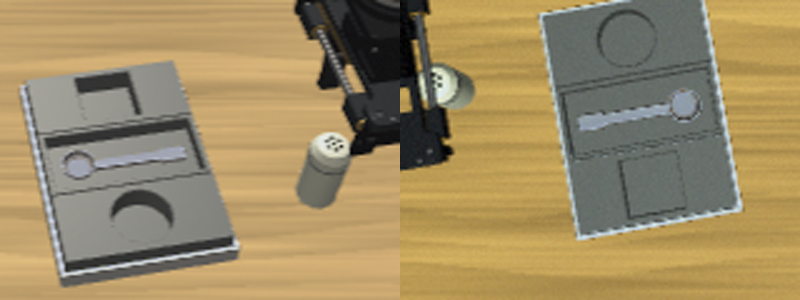

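The spoon lies bowl up in the trough: (125,160) on the left half, (640,110) on the right. The shaker top is at (330,145), below the gripper. Go down on it.

Call:
apply_moves --moves '[[[0, 0, 0.025], 0], [[0, 0, 0.01], 0], [[0, 0, 0.005], 0], [[0, 0, 0], 0], [[0, 0, 0], 0]]'

```text
time_s: 19.42
tcp_pos: [0.5963, 0.249, 0.0566]
ee_rot: [[0.167, -0.986, 0.0], [-0.986, -0.167, -0.0], [0.0, -0.0, -1.0]]
wrist_force: [0.3, 0.3, -1.0]
gripper_width: 0.917
gripper_force: 0.0
```

Call:
apply_moves --moves '[[[0, 0, 0.016], 0], [[0, 0, 0.016], 0], [[0, 0, 0.01], 0], [[0, 0, 0.004], 0], [[0, 0, 0], 0]]'

```text
time_s: 19.83
tcp_pos: [0.5958, 0.2492, 0.0098]
ee_rot: [[0.167, -0.986, -0.001], [-0.986, -0.167, -0.001], [0.001, 0.001, -1.0]]
wrist_force: [0.3, 0.1, -0.1]
gripper_width: 0.917
gripper_force: 0.0
```

Call:
apply_moves --moves '[[[0, 0, 0], 0], [[0, 0, 0], 0], [[0, 0, 0], 0], [[0, 0, 0], 0], [[0, 0, 0], 0]]' --hand 0

```text
time_s: 20.25
tcp_pos: [0.5962, 0.2497, 0.0109]
ee_rot: [[0.167, -0.986, 0.001], [-0.986, -0.167, 0.001], [-0.0, -0.001, -1.0]]
wrist_force: [-1.1, -0.2, 0.2]
gripper_width: 0.625
gripper_force: 0.0
```

Call:
apply_moves --moves '[[[0, 0, 0], 0], [[0, 0, 0], 0], [[0, 0, 0], 0], [[0, 0, 0], 0], [[0, 0, 0], 0]]'

```text
time_s: 20.67
tcp_pos: [0.5961, 0.2496, 0.0106]
ee_rot: [[0.167, -0.986, 0.0], [-0.986, -0.167, 0.0], [-0.0, -0.0, -1.0]]
wrist_force: [-0.2, 0.7, 1.3]
gripper_width: 0.5
gripper_force: 30.3
```

Call:
apply_moves --moves '[[[0, 0, -0.01], 0], [[0, 0, -0.02], 0], [[0, 0, -0.02], 0], [[0, 0, -0.02], 0], [[0, 0, 0], 0]]'

```text
time_s: 21.08
tcp_pos: [0.5988, 0.251, 0.0856]
ee_rot: [[0.168, -0.986, 0.008], [-0.986, -0.168, 0.004], [-0.003, -0.009, -1.0]]
wrist_force: [0.4, 0.3, -0.2]
gripper_width: 0.499
gripper_force: 30.3
```

Call:
apply_moves --moves '[[[0.034, -0.0033, 0], 0], [[0.034, -0.0033, 0], 0], [[0.034, -0.0033, 0], 0], [[0.034, -0.0033, 0], 0], [[0.034, -0.0033, 0], 0]]'

```text
time_s: 21.5
tcp_pos: [0.6403, 0.0832, 0.0797]
ee_rot: [[0.167, -0.986, -0.001], [-0.986, -0.167, -0.0], [-0.0, 0.001, -1.0]]
wrist_force: [1.0, 0.8, -1.3]
gripper_width: 0.501
gripper_force: 30.3
```

Call:
apply_moves --moves '[[[0.034, -0.0033, 0], 0], [[0, 0, 0], 0], [[0, 0, 0], 0], [[0, 0, 0], 0]]'

```text
time_s: 21.83
tcp_pos: [0.6491, 0.0517, 0.0798]
ee_rot: [[0.166, -0.986, -0.001], [-0.986, -0.166, 0.0], [-0.0, 0.001, -1.0]]
wrist_force: [-0.7, 0.4, -1.4]
gripper_width: 0.497
gripper_force: 30.3
```

```bash
python3 - <<'E'
from h import *
s=r.sense();t=np.array(s["tcp_pos"]);R=np.array(s["ee_rot"]);print(t,s["gripper_width"],s["gripper_force"],s["wrist_force"])
print("to round:",R.T@(np.array([.6495,.052,t[2]])-t))
for n in("scene","top"):
    p=imaging.capture(n)
    for m in models.cut_out(p,"shaker")[:2]:
        e=np.array(m["extent"])*[512,384,512,384];print(n,round(m["confidence"],2),e.round(1))
    print("expected base/top axis px",proj(p,[*t[:2],t[2]-.0106]).round(1),proj(p,[*t[:2],t[2]-.0106+.088]).round(1))
im=imaging.capture("scene")["frame"][150:260,235:345];cv2.imwrite("pics/g8.png",cv2.resize(im,(550,550),interpolation=cv2.INTER_CUBIC))
E
```

```text
[0.64914506 0.05166504 0.07975716] 0.49703641974937735 30.312396325170994 [-0.72738687  0.42276178 -1.44434149]
to round: [-2.71281031e-04 -4.05690316e-04 -3.56166199e-07]
scene 0.45 [160.  208.   22.6  21.4]
expected base/top axis px [296.7 228.5] [299.7 207.3]
top 0.26 [193.2 153.2  66.3  43.3]
expected base/top axis px [219.2 143. ] [216.2 136.9]
```

View pics/g8.png

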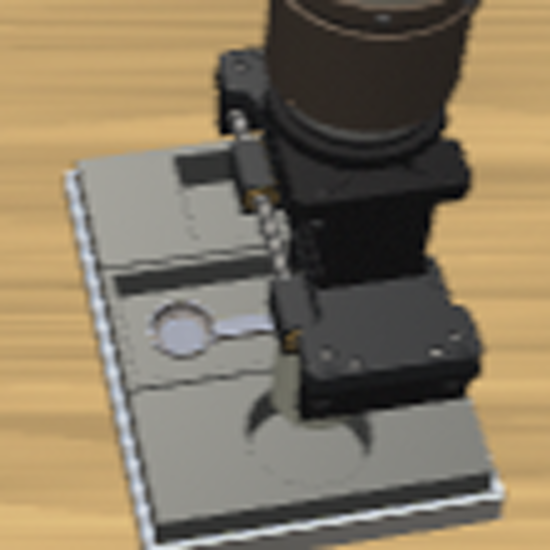

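The shaker is held upright. Its base is at (308,400) in the crop, matching the expected column, and centred over the round well at (310,440). Lower it.

Call:
apply_moves --moves '[[[0, 0, 0.02], 0], [[0, 0, 0.02], 0], [[0, 0, 0.01], 0], [[0, 0, 0.005], 0], [[0, 0, 0], 0]]'

```text
time_s: 22.5
tcp_pos: [0.6488, 0.0519, 0.0241]
ee_rot: [[0.168, -0.986, -0.002], [-0.986, -0.168, -0.001], [0.0, 0.002, -1.0]]
wrist_force: [0.0, 0.1, -0.7]
gripper_width: 0.499
gripper_force: 30.3
```

Call:
apply_moves --moves '[[[0, 0, 0.002], 0], [[0, 0, 0.001], 0], [[0, 0, 0], 0], [[0, 0, 0], 0]]'

```text
time_s: 22.83
tcp_pos: [0.6501, 0.0518, 0.0232]
ee_rot: [[0.167, -0.986, 0.001], [-0.986, -0.167, 0.0], [-0.0, -0.001, -1.0]]
wrist_force: [-0.2, -0.2, -1.0]
gripper_width: 0.499
gripper_force: 30.3
```

Call:
apply_moves --moves '[[[0, 0, 0.001], 0], [[0, 0, 0], 0], [[0, 0, 0], 0]]'

```text
time_s: 23.08
tcp_pos: [0.6496, 0.0517, 0.0215]
ee_rot: [[0.167, -0.986, 0.0], [-0.986, -0.167, 0.0], [-0.0, -0.0, -1.0]]
wrist_force: [-0.1, 0.1, -1.3]
gripper_width: 0.497
gripper_force: 30.3
```

Call:
apply_moves --moves '[[[0, 0, 0.0005], 0], [[0, 0, 0], 0], [[0, 0, 0], 0]]'

```text
time_s: 23.33
tcp_pos: [0.6496, 0.0517, 0.0208]
ee_rot: [[0.167, -0.986, -0.0], [-0.986, -0.167, -0.0], [-0.0, 0.0, -1.0]]
wrist_force: [0.4, 0.3, -1.0]
gripper_width: 0.495
gripper_force: 30.3
```

Call:
apply_moves --moves '[[[0, 0, 0.0005], 0], [[0, 0, 0], 0], [[0, 0, 0], 0]]'

```text
time_s: 23.58
tcp_pos: [0.6497, 0.0517, 0.0206]
ee_rot: [[0.167, -0.986, 0.0], [-0.986, -0.167, -0.0], [0.0, -0.0, -1.0]]
wrist_force: [-0.3, -1.0, 0.3]
gripper_width: 0.5
gripper_force: 30.3
```

Call:
apply_moves --moves '[[[0, 0, 0.0004], 0], [[0, 0, 0], 0], [[0, 0, 0], 0]]'

```text
time_s: 23.83
tcp_pos: [0.6497, 0.0517, 0.0206]
ee_rot: [[0.167, -0.986, 0.0], [-0.986, -0.167, -0.0], [0.0, -0.0, -1.0]]
wrist_force: [-1.8, 0.1, 3.3]
gripper_width: 0.497
gripper_force: 30.3
```

Contact. Release, rise and go to the grey stove.

Call:
apply_moves --moves '[[[0, 0, 0], 0], [[0, 0, 0], 0], [[0, 0, 0], 0], [[0, 0, 0], 0], [[0, 0, 0], 0]]' --hand 0.08

```text
time_s: 24.25
tcp_pos: [0.6496, 0.0517, 0.0196]
ee_rot: [[0.167, -0.986, -0.0], [-0.986, -0.167, -0.0], [0.0, 0.0, -1.0]]
wrist_force: [-0.5, 0.1, -0.3]
gripper_width: 0.79
gripper_force: 0.0
```

Call:
apply_moves --moves '[[[0, 0, -0.005], 0], [[0, 0, -0.02], 0], [[0, 0, -0.03], 0], [[0, 0, -0.03], 0], [[0, 0, -0.02], 0]]'

```text
time_s: 24.67
tcp_pos: [0.651, 0.0518, 0.1286]
ee_rot: [[0.168, -0.986, 0.004], [-0.986, -0.168, 0.0], [0.0, -0.004, -1.0]]
wrist_force: [0.6, -0.1, 0.8]
gripper_width: 0.915
gripper_force: 0.0
```

Call:
apply_moves --moves '[[[0.0351, 0.0128, 0], 0], [[0.0351, 0.0128, 0], 0], [[0.0351, 0.0128, 0], 0], [[0.0351, 0.0128, 0], 0], [[0.0351, 0.0128, 0], 0]]'

```text
time_s: 25.08
tcp_pos: [0.6154, -0.1335, 0.1256]
ee_rot: [[0.168, -0.986, 0.001], [-0.986, -0.168, -0.0], [0.0, -0.001, -1.0]]
wrist_force: [0.8, -0.7, -0.8]
gripper_width: 0.919
gripper_force: 0.0
```

Call:
apply_moves --moves '[[[0.0351, 0.0128, 0], 0], [[0.0351, 0.0128, 0], 0], [[0.0351, 0.0128, 0], 0], [[0.0351, 0.0128, 0], 0], [[0, 0, 0], 0]]'

```text
time_s: 25.5
tcp_pos: [0.5871, -0.2847, 0.1251]
ee_rot: [[0.161, -0.987, -0.0], [-0.987, -0.161, -0.001], [0.001, 0.0, -1.0]]
wrist_force: [-0.6, 0.5, 0.3]
gripper_width: 0.915
gripper_force: 0.0
```

Call:
apply_moves --moves '[[[0, 0, 0], -6.5], [[0, 0, 0], -6.5], [[0, 0, 0], -6.5], [[0, 0, 0], -6.5], [[0, 0, 0], -6.5]]'

```text
time_s: 25.92
tcp_pos: [0.5889, -0.2787, 0.1252]
ee_rot: [[0.675, -0.738, 0.0], [-0.738, -0.675, -0.0], [0.0, -0.0, -1.0]]
wrist_force: [-0.6, -0.2, -0.9]
gripper_width: 0.92
gripper_force: 0.0
```

Call:
apply_moves --moves '[[[0, 0, 0], -6.5], [[0, 0, 0], -6.5], [[0, 0, 0], -6.5], [[0, 0, 0], -6.5], [[0, 0, 0], -6.5]]'

```text
time_s: 26.33
tcp_pos: [0.5889, -0.2786, 0.1253]
ee_rot: [[0.966, -0.26, 0.0], [-0.26, -0.966, -0.0], [0.0, -0.0, -1.0]]
wrist_force: [0.0, 0.4, -0.6]
gripper_width: 0.917
gripper_force: 0.0
```

Call:
apply_moves --moves '[[[0, 0, 0], 0], [[0, 0, 0], 0], [[0, 0, 0], 0]]'

```text
time_s: 26.58
tcp_pos: [0.5889, -0.2788, 0.1251]
ee_rot: [[0.964, -0.268, 0.0], [-0.268, -0.964, -0.0], [0.0, -0.0, -1.0]]
wrist_force: [0.2, 0.2, -1.2]
gripper_width: 0.92
gripper_force: 0.0
```

```bash
python3 - <<'E'
from h import *
s=r.sense();t=np.array(s["tcp_pos"]);R=np.array(s["ee_rot"]);print(t,R[:,1],s["gripper_width"],s["joints"])
print("to stove:",R.T@(np.array([.5891,-.2793,t[2]])-t))
S=imaging.capture("scene");T=imaging.capture("top");o=[]
for p,(u,v,w,h) in((S,(130,150,130,120)),(S,(235,150,110,120)),(T,(175,115,110,120))):o.append(cv2.resize(p["frame"][v:v+h,u:u+w],(266,290),interpolation=cv2.INTER_CUBIC))
cv2.imwrite("pics/g9.png",np.hstack(o))
for m in models.place_of(S,"shaker")[:1]+models.place_of(T,"shaker")[:1]:print(m)
E
```

```text
[ 0.58887359 -0.27880005  0.12512141] [-2.67501787e-01 -9.63557363e-01 -3.98176201e-05] 0.9202433317102817 [-1.11382350e+01  2.72556448e+01 -6.16736115e-01 -1.54849006e-03
 -6.21156091e+01  8.56232963e+01]
to stove: [3.51899399e-04 4.21165950e-04 5.61361676e-08]
{'at': [0.5779, 0.6221], 'confidence': 0.86}
{'at': [0.4277, 0.3742], 'confidence': 0.74}
```

View pics/g9.png

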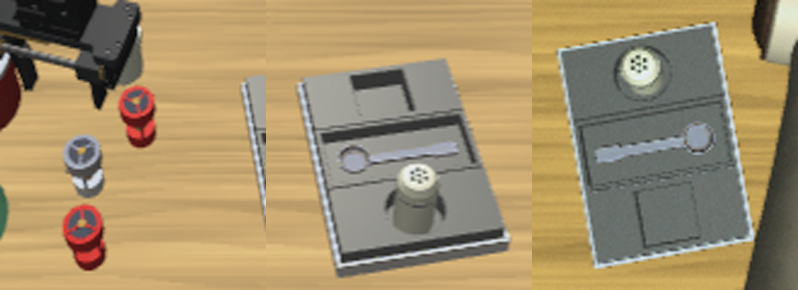

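The shaker stands upright in the round well at (415,200), and the spoon is in its trough. The gripper is over the grey stove at (84,150), between the red ones at (137,115) and (84,235). Descend.

Call:
apply_moves --moves '[[[0, 0, 0.03], 0], [[0, 0, 0.025], 0], [[0, 0, 0.015], 0], [[0, 0, 0], 0], [[0, 0, 0], 0]]'

```text
time_s: 27.2
tcp_pos: [0.5885, -0.2791, 0.0544]
ee_rot: [[0.964, -0.265, -0.002], [-0.265, -0.964, -0.0], [-0.002, 0.001, -1.0]]
wrist_force: [0.8, 0.2, 1.2]
gripper_width: 0.92
gripper_force: 0.0
```

Call:
apply_moves --moves '[[[0, 0, 0.015], 0], [[0, 0, 0.015], 0], [[0, 0, 0.01], 0], [[0, 0, 0.0055], 0], [[0, 0, 0], 0]]'

```text
time_s: 27.62
tcp_pos: [0.5885, -0.279, 0.009]
ee_rot: [[0.964, -0.266, -0.001], [-0.266, -0.964, 0.0], [-0.001, 0.0, -1.0]]
wrist_force: [0.2, 1.3, -0.3]
gripper_width: 0.915
gripper_force: 0.0
```

Call:
apply_moves --moves '[[[0, 0, 0], 0], [[0, 0, 0], 0], [[0, 0, 0], 0], [[0, 0, 0], 0], [[0, 0, 0], 0]]' --hand 0

```text
time_s: 28.03
tcp_pos: [0.5891, -0.2791, 0.01]
ee_rot: [[0.964, -0.265, 0.001], [-0.265, -0.964, -0.0], [0.001, -0.0, -1.0]]
wrist_force: [0.4, -0.2, -0.2]
gripper_width: 0.623
gripper_force: 0.0
```

Call:
apply_moves --moves '[[[0, 0, 0], 0], [[0, 0, 0], 0], [[0, 0, 0], 0], [[0, 0, 0], 0], [[0, 0, 0], 0]]'

```text
time_s: 28.45
tcp_pos: [0.5891, -0.279, 0.0098]
ee_rot: [[0.964, -0.265, 0.001], [-0.265, -0.964, -0.0], [0.001, 0.0, -1.0]]
wrist_force: [0.7, 0.8, 2.2]
gripper_width: 0.543
gripper_force: 30.0
```

Call:
apply_moves --moves '[[[0, 0, -0.01], 0], [[0, 0, -0.02], 0], [[0, 0, -0.03], 0], [[0, 0, -0.03], 0], [[0, 0, 0], 0]]'

```text
time_s: 28.87
tcp_pos: [0.5928, -0.2809, 0.1071]
ee_rot: [[0.964, -0.264, 0.012], [-0.264, -0.965, -0.005], [0.013, 0.002, -1.0]]
wrist_force: [0.4, -0.3, 0.2]
gripper_width: 0.543
gripper_force: 30.0
```

Call:
apply_moves --moves '[[[-0.0198, -0.0294, 0], 0], [[-0.0198, -0.0294, 0], 0], [[-0.0198, -0.0294, 0], 0], [[-0.0198, -0.0294, 0], 0], [[-0.0198, -0.0294, 0], 0]]'

```text
time_s: 29.28
tcp_pos: [0.5312, -0.1099, 0.0996]
ee_rot: [[0.964, -0.266, -0.0], [-0.266, -0.964, -0.0], [-0.0, 0.0, -1.0]]
wrist_force: [-0.4, 0.7, -0.3]
gripper_width: 0.543
gripper_force: 30.0
```

Call:
apply_moves --moves '[[[-0.0198, -0.0294, 0], 0], [[-0.0198, -0.0294, 0], 0], [[-0.0198, -0.0294, 0], 0], [[-0.0198, -0.0294, 0], 0], [[0, 0, 0], 0]]'

```text
time_s: 29.7
tcp_pos: [0.4855, 0.0273, 0.0999]
ee_rot: [[0.966, -0.26, 0.0], [-0.26, -0.966, 0.001], [-0.0, -0.001, -1.0]]
wrist_force: [-0.2, -0.6, -2.5]
gripper_width: 0.543
gripper_force: 30.0
```

Call:
apply_moves --moves '[[[0, 0, 0], 0], [[0, 0, 0], 0]]'

```text
time_s: 29.87
tcp_pos: [0.4872, 0.0234, 0.0997]
ee_rot: [[0.964, -0.265, 0.0], [-0.265, -0.964, -0.0], [0.0, -0.0, -1.0]]
wrist_force: [0.6, -0.8, -1.1]
gripper_width: 0.541
gripper_force: 30.0
```

```bash
python3 - <<'E'
from h import *
s=r.sense();t=np.array(s["tcp_pos"]);R=np.array(s["ee_rot"]);print(t,s["gripper_width"],s["gripper_force"],s["wrist_force"])
print("to square:",R.T@(np.array([.4879,.0237,t[2]])-t))
p=imaging.capture("scene");im=cv2.resize(p["frame"][140:250,225:335],(550,550),interpolation=cv2.INTER_CUBIC)
b=t[2]-.0098
for X in([*t[:2],b],[*t[:2],b+.053],[.4879,.0237,.010]):
    q=(proj(p,X)-[225,140]+.5)*5;cv2.circle(im,tuple(int(a) for a in q),4,(0,0,255),1);print(q)
cv2.imwrite("pics/g10.png",im)
E
```

```text
[0.48719308 0.02340771 0.09973919] 0.5414924111012714 29.999603927135468 [ 0.57098385 -0.75481074 -1.11458178]
to square: [ 6.04336653e-04 -4.68983625e-04  2.06248058e-07]
[291.78202214 178.24414009]
[297.01355984 110.53061797]
[285.18187257 271.84588055]
```

View pics/g10.png

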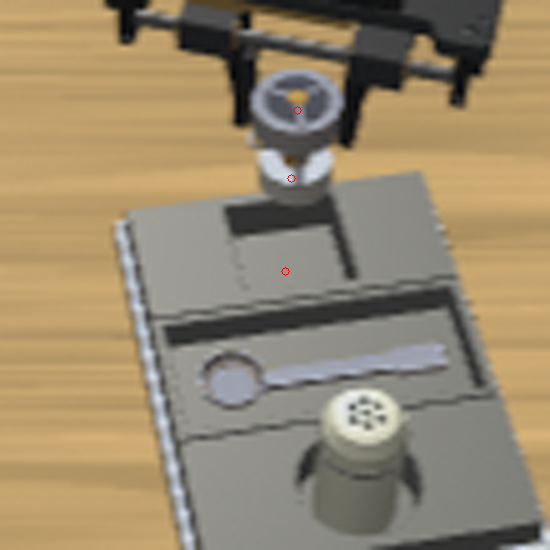

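The stove hangs upright with its head at (297,100) and base at (293,183), within a pixel or so of prediction, over the square well floor at (285,272). Lower it.

Call:
apply_moves --moves '[[[0, 0, 0.025], 0], [[0, 0, 0.025], 0], [[0, 0, 0.015], 0], [[0, 0, 0.008], 0], [[0, 0, 0], 0]]'

```text
time_s: 30.33
tcp_pos: [0.4861, 0.0219, 0.0247]
ee_rot: [[0.964, -0.268, -0.004], [-0.268, -0.964, -0.002], [-0.004, 0.003, -1.0]]
wrist_force: [-1.5, -0.1, -0.8]
gripper_width: 0.547
gripper_force: 30.0
```

Call:
apply_moves --moves '[[[0, 0, 0.003], 0], [[0, 0, 0.002], 0], [[0, 0, 0], 0], [[0, 0, 0], 0]]'

```text
time_s: 30.67
tcp_pos: [0.4878, 0.0235, 0.0222]
ee_rot: [[0.964, -0.265, 0.001], [-0.265, -0.964, 0.0], [0.001, -0.001, -1.0]]
wrist_force: [0.8, -0.2, -1.2]
gripper_width: 0.541
gripper_force: 30.0
```

Call:
apply_moves --moves '[[[0, 0, 0.001], 0], [[0, 0, 0], 0], [[0, 0, 0], 0]]'

```text
time_s: 30.92
tcp_pos: [0.4873, 0.0235, 0.0207]
ee_rot: [[0.964, -0.265, 0.0], [-0.265, -0.964, 0.0], [0.0, -0.0, -1.0]]
wrist_force: [-0.7, -0.5, -2.1]
gripper_width: 0.541
gripper_force: 30.0
```

Call:
apply_moves --moves '[[[0, 0, 0.0005], 0], [[0, 0, 0], 0], [[0, 0, 0], 0]]'

```text
time_s: 31.17
tcp_pos: [0.4872, 0.0234, 0.02]
ee_rot: [[0.964, -0.265, -0.0], [-0.265, -0.964, -0.0], [-0.0, 0.0, -1.0]]
wrist_force: [-1.4, -0.4, -1.2]
gripper_width: 0.544
gripper_force: 30.0
```

Call:
apply_moves --moves '[[[0, 0, 0.0005], 0], [[0, 0, 0], 0], [[0, 0, 0], 0]]'

```text
time_s: 31.42
tcp_pos: [0.4874, 0.0234, 0.0197]
ee_rot: [[0.964, -0.265, 0.0], [-0.265, -0.964, 0.0], [0.0, -0.0, -1.0]]
wrist_force: [-0.1, -0.3, 1.6]
gripper_width: 0.543
gripper_force: 30.0
```

Contact at 0.0197 (0.0198 predicted). Release and withdraw.

Call:
apply_moves --moves '[[[0, 0, 0], 0], [[0, 0, 0], 0], [[0, 0, 0], 0], [[0, 0, 0], 0], [[0, 0, 0], 0]]' --hand 0.075

```text
time_s: 31.83
tcp_pos: [0.4871, 0.0234, 0.0194]
ee_rot: [[0.964, -0.265, -0.0], [-0.265, -0.964, -0.0], [-0.0, 0.0, -1.0]]
wrist_force: [0.6, 0.2, -1.1]
gripper_width: 0.819
gripper_force: 0.0
```

Call:
apply_moves --moves '[[[0, 0, -0.005], 0], [[0, 0, -0.02], 0], [[0, 0, -0.03], 0], [[0, 0, -0.035], 0], [[0, 0, -0.035], 0]]'

```text
time_s: 32.25
tcp_pos: [0.4866, 0.0231, 0.1459]
ee_rot: [[0.964, -0.265, -0.001], [-0.265, -0.964, -0.0], [-0.001, 0.001, -1.0]]
wrist_force: [0.8, 0.5, -0.5]
gripper_width: 0.863
gripper_force: 0.0
```

Call:
apply_moves --moves '[[[0, 0.035, 0], 0], [[0, 0.04, 0], 0], [[0, 0.04, 0], 0], [[0, 0.04, 0], 0], [[0, 0.04, 0], 0]]'

```text
time_s: 32.67
tcp_pos: [0.4346, -0.166, 0.1452]
ee_rot: [[0.964, -0.264, 0.001], [-0.264, -0.964, -0.0], [0.001, -0.0, -1.0]]
wrist_force: [1.6, 0.4, 0.1]
gripper_width: 0.858
gripper_force: 0.0
```

Call:
apply_moves --moves '[[[0, 0, 0], 0], [[0, 0, 0], 0], [[0, 0, 0], 0], [[0, 0, 0], 0], [[0, 0, 0], 0]]'

```text
time_s: 33.08
tcp_pos: [0.4359, -0.1636, 0.1446]
ee_rot: [[0.965, -0.263, 0.0], [-0.263, -0.965, 0.0], [0.0, -0.0, -1.0]]
wrist_force: [0.3, -0.8, 0.6]
gripper_width: 0.857
gripper_force: 0.0
```

```bash
python3 - <<'E'
from h import *
np.set_printoptions(precision=3,suppress=True)
s=r.sense();print(s["tcp_pos"],s["gripper_width"],s["time_s"])
P={n:imaging.capture(n) for n in("scene","top")}
exp={"stove":[(.4879,.0237,.010),(.4879,.0237,.072)],"shaker":[(.6495,.052,.010),(.6495,.052,.098)],"spoon":[(.5687,.0378,.018)]}
for t in exp:
  for n in P:
    print(t,n,"expect",[proj(P[n],X).round(1).tolist() for X in exp[t]])
    for m in models.place_of(P[n],t)[:4]:print("   at",(np.array(m["at"])*[512,384]).round(1),round(m["confidence"],2))
    for m in models.cut_out(P[n],t)[:4]:print("   ext",(np.array(m["extent"])*[512,384,512,384]).round(1),P[n]["frame"][np.array(m["region"])].mean(0).round(0))
E
```

```text
[ 0.436 -0.164  0.145] 0.8574267786914432 33.0833
stove scene expect [[281.5, 193.9], [282.6, 179.7]]
   at [172.6 256.7] 0.94
   at [198.2 203.4] 0.91
   at [285.  195.2] 0.53
   ext [161.8 234.3  18.2  26.4] [ 57.  61. 139.]
   ext [189.1 184.8  17.9  25.4] [ 59.  66. 143.]
   ext [275.7 177.1  16.9  18.2] [127. 123. 122.]
stove top expect [[230.9, 203.3], [229.7, 203.3]]
   at [331.9 136.9] 0.82
   at [230.8 202. ] 0.63
   at [315.5 190.8] 0.51
   at [223.  145.3] 0.4
   ext [327.8 124.5  18.3  18.4] [ 33.  37. 137.]
   ext [308.8 183.4  19.4  17.8] [ 39.  42. 135.]
   ext [217.9 196.6  21.5  10.1] [121. 115. 109.]
   ext [198.6 166.3  53.6  18.4] [149. 141. 132.]
shaker scene expect [[295.0, 241.3], [297.8, 222.0]]
   at [299.8 240.2] 0.93
   ext [291.3 218.5  13.5  27.1] [120. 132. 131.]
   ext [ 81.2 218.1  52.9  50.9] [75. 99. 62.]
shaker top expect [[220.8, 146.3], [218.1, 141.0]]
   at [218.2 145.4] 0.66
   ext [210.6 130.1  18.5  26.2] [155. 174. 166.]
spoon scene expect [[288.1, 214.8]]
   at [285.6 216.8] 0.63
   ext [264.1 210.3  50.2  13.3] [150. 143. 141.]
spoon top expect [[225.7, 174.5]]
   at [223.5 174.3] 0.7
   at [227.7 204.5] 0.18
   ext [198.1 164.8  50.3  18.2] [151. 144. 134.]
```

All three are where expected: the stove's visible height suits it standing in the well, and the red ones are untouched.

```bash
python3 -c "
from station import r
print(r.finish_job())"
```

```text
the job is handed in; nothing more can be done
None
```

I packed the camp kit and handed the job in after about 33 s of robot time: the spoon lies bowl up in the trough, the shaker is upright in the round well, and the grey stove is upright in the square well, each lowered to contact before release; nothing else was gripped or deliberately moved (I checked the two red stoves afterwards, but not the wrench, jar, pot or plate), and no verdict came back.

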